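# Fit the thin lamp glass

### The job

Lift the taller of the two frosted lamp glasses and set it, mouth down just as it stands now, onto the soft gasket in the round recess of the grey lamp body that lies face up on the bench. The glass is thin: grip it with no more than 50 N, and lower it softly, neither dropped nor pressed hard onto the gasket. Leave the shorter glass where it stands.

Things in the scene. Friction and masses are not known exactly. Their poses are not given: they have to be found in the camera images.
- tall_glass_mid (a point): Centre, half-way up, of the tall lamp glass: a loose white frosted dome standing mouth down on the bench, 100 mm tall, 0.15 to 0.25 kg. Its wall is an upright cylinder of 56 mm diameter from 22 to 80 mm above its foot (57 mm below that, a 60 mm lip in the lowest 7 mm, a rounded dome above). z points up; yaw has no meaning.
- short_glass_mid (a point): Centre, half-way up, of the short lamp glass, the bystander: the same white dome but only 60 mm tall, loose, about 0.1 m nearer or farther than the tall one. Both stand right of the small-drawer cabinet (170 mm tall) and beyond the bench grinder (272 mm tall), with free room to left and right for fingers. The gas cylinder left of the cabinet is 436 mm tall.
- lamp_seat (a point): Centre of the top of the soft gasket in the lamp's recess, 14 mm above the bench; z up. The lamp body is a round grey casting, 104 mm across with two lugs, fixed just before the small-drawer cabinet. The recess is 80 mm wide, its rim 11 mm above the gasket: the 60 mm lip has 10 mm play. The gasket yields 1 mm per 2 N, at most 6 mm. The low LED goes inside the glass.
Not all that is in view belongs to the job. Leave any green look-alike of the part that bears tall_glass_mid alone.

How it is judged:
By the outcome, as a careful person would: the job done as asked, in the order asked, and still so for the second after the job is handed in, with the robot touching nothing.
It also fails if it takes over 48 s, if anything falls off the work surface, if the arm or the gripper's body presses on something with over 40 N, if the wrist force passes 120 N, or if a joint passes its speed limit or range.

### The arm

A 6-joint arm with a two-finger parallel gripper is mounted at the origin on the work surface; the furniture and walls round the work are solid. World frame = base frame: x ahead of the robot, y to its left, z up, the work surface at z = 0. Lengths are in m, angles in rad, forces in N, time in s.
With the tool pointing down it reaches from about 0.3 to 0.75 m from the base axis. Payload 8.5 kg.
Tool frame: the origin (TCP) lies midway between the tips of the shut fingers; the grasp point (between the pads) lies env.hold_point_z behind it (env.hold_point_z is the distance from the TCP to the grasp point, in m); z points along the fingers, y is the line along which they close (so a half turn about z gives the same grasp; the last joint's range is limited). The gripper opens to 85 mm and grips with 20 to 120 N. Pads are 22 mm wide; open, the fingers measure 114 mm over their backs; the gripper's body (76 mm by 85 mm) begins 54 mm behind the grasp point. The pads swing forward as they close: fully open they stand 13 mm farther back than shut.
Start: joints at [-1.427, 0.381, 1.297, -0, 1.464, -0.215], TCP at [0.193, -0.515, 0.231] pointing down, gripper open.
Joint ranges: [-3.11, 3.11], [-0.89, 2.33], [0.22, 2.48], [-1.42, 4.56], [0.17, 2.85], [-2.88, 2.88]. Speed limits (rad/s): [2.39, 2.39, 3.14, 3.14, 3.14, 3.14].

### API

Orientations are given as [roll, pitch, yaw] about the fixed x, y, z axes, in that order (R = Rz(yaw) Ry(pitch) Rx(roll)).
In Python, from cell import env, grab_frame gives the robot as it stands.
- The arm moves only by the shell command python3 -m inch 'ROWS' [FORCE]. ROWS is JSON, a list of rows, each a list of 7 numbers: the shift along the tool's x, y, z in mm, then the turn, a rotation vector about the tool's x, y, z in rad, then the closure, from 0 (fully open) to 1 (shut). In form: [[tx, ty, tz, ax, ay, az, jaw], ...]. A call has 1 to 5 rows; each row shifts and turns the commanded pose from where the row before left it, along the tool's axes as they then stand; what a row does not reach is not made up. A row lasts 1/12 s, in which the tool goes at most 41.7 mm and 7.16 degrees, less where a joint would pass 70% of its speed; a pose out of reach is approached as far as the arm can. A call is refused whole if a number of a shift passes 41.7 or a number of a turn 0.125, either way. A call with a gripper value outside its range is refused whole. The fingers move at their own pace and stop on an object; FORCE is the grip in N (left out, the last holds). Time passes only in rows, so rows that do not move let the fingers close. It gives the time, the measured TCP pose, the force, the opening and the grip force at its end, in the units of the state.
- env.get_obs(): the state, without advancing time (a new reading comes with each control period).
- grab_frame(name): name is "side" or "top" or "wrist"; returns a dict with "color" (420x560x3 uint8, blue, green, red), "K" (3x3 intrinsics, pixels), "distortion" ([k1, k2, p1, p2, k3] as OpenCV has them; the pictures are not rectified), "rvec" (rotation vector, rad) and "tvec" (3), from world to camera coordinates, as OpenCV has them. Camera axes: x right, y down, z forward; pixel columns grow to the right and rows downward; lengths in m; the calibration is good to about 2 mm. A picture is of the moment at which its call begins. There is no depth.
- env.job_done(): hands the job in; it is judged then, once.
The state is a dict: "time_s": time; "joint_positions": joint angles; "qvel": joint speeds; "joint_torque": joint torques, N m; "tool_pos": TCP position; "ee_rot": TCP orientation; "contact_force": force on the tool from outside, world axes, zero at the start; "wrist_torque": the same for the moment, N m; "finger_gap": finger opening in m; "gripper_force": force on a finger pad.
Only numpy, scipy, OpenCV 4.12 (cv2) and the standard library are available. Lean on these libraries where they do the work, as an engineer would, in place of code of your own. Each camera call takes 0.05 s, during which the arm holds its last target. There are 200 camera calls.

## Working session

There is one attempt and no reset: what is moved stays moved. The work goes in short steps, Python scripts to look and compute and a shell command to move; the robot and the scene stay as the last step left them, time stands still between calls to the robot, and variables do not carry over. Pictures are saved under pics/ and viewed, at most 12 in all, crops included, and the job is handed in when it is done.

```bash
mkdir -p pics; cat > h.py <<'E'
import cv2, numpy as np, pickle
from cell import env, grab_frame
def shot(n,tag):
    f=grab_frame(n); cv2.imwrite(f'pics/{tag}.png',f['color']); pickle.dump(f,open(f'pics/{tag}.pkl','wb')); return f
def ld(tag): return pickle.load(open(f'pics/{tag}.pkl','rb'))
def ray(f,uv):
    R=cv2.Rodrigues(np.array(f['rvec'],float))[0]; t=np.array(f['tvec'],float).ravel()
    p=cv2.undistortPoints(np.array([[uv]],float),np.array(f['K']),np.array(f['distortion'],float))[0,0]
    return -R.T@t, R.T@np.array([p[0],p[1],1])
def onz(f,uv,z):
    o,d=ray(f,uv); return o+d*(z-o[2])/d[2]
def proj(f,P): return cv2.projectPoints(np.array(P,float).reshape(-1,3),np.array(f['rvec'],float),np.array(f['tvec'],float),np.array(f['K']),np.array(f['distortion'],float))[0][:,0]
E
python3 - <<'E'
from h import *
a=shot('side','side0');b=shot('top','top0')
for f in(a,b): print(ray(f,(280,210)))
print(env.get_obs(),env.hold_point_z)
E
```

```text
(array([0.47574559, 0.25651665, 0.83407313]), array([ 0.02912531, -0.55831384, -0.82921483]))
(array([ 0.34574922, -0.29041982,  0.93221509]), array([ 0.17955628,  0.02926075, -0.98335109]))
{'time_s': 0.1, 'joint_positions': array([-1.42729870e+00,  3.81137523e-01,  1.29815433e+00,  5.46842064e-06,
        1.46359497e+00, -2.15315145e-01]), 'qvel': array([ 9.50504203e-06, -2.13427850e-03, -2.40572484e-03, -1.32281246e-03,
       -5.26008194e-04,  1.08609126e-03]), 'joint_torque': array([ 4.06057676e-03, -4.49218833e+01, -2.31655061e+01, -1.46624616e-04,
        3.73087460e-03, -2.16726886e-05]), 'tool_pos': array([ 0.19309341, -0.51471647,  0.23077907]), 'ee_rot': array([-3.14032953e+00, -2.81817009e-04,  3.58812008e-01]), 'contact_force': array([-0.05538323,  0.24594486,  0.81249231]), 'wrist_torque': array([-0.00213317, -0.00903222,  0.05937984]), 'gripper_force': 0.0, 'finger_gap': 0.08554179230739002} 0.0187
```

View pics/side0.png

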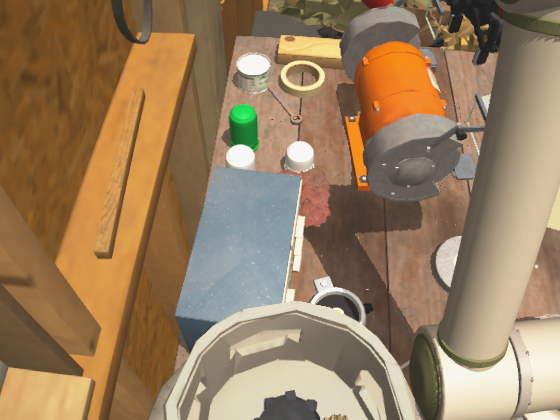

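View pics/top0.png

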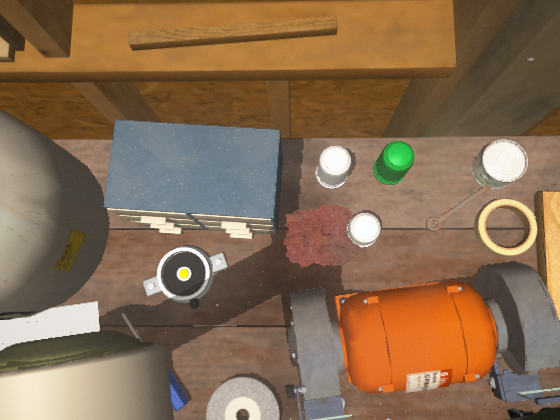

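Side view: the glasses are at (240,157), partly hidden by the cabinet, and (300,156), with a green dome at (243,126). Top view: the lamp is at (185,273) and the cabinet at (195,175).
Things that could be taken for the tall glass (top view): white dome A (334,166), white dome B (364,229), green dome (394,162), which is a decoy, and the tin (502,162). A shows the longer wall, so it's my choice. I'll check it in a crop and by measuring its height.

```bash
python3 - <<'E'
from h import *
a=ld('side0');b=ld('top0')
c1=cv2.resize(b['color'][130:260,280:420],None,fx=4,fy=4,interpolation=cv2.INTER_CUBIC)
cv2.imwrite('pics/crop1.png',c1)
for n,f in(('side',a),('top',b)):
    hsv=cv2.cvtColor(f['color'],cv2.COLOR_BGR2HSV)
    m=((hsv[...,1]<40)&(hsv[...,2]>150)).astype(np.uint8)
    k,l,s,c=cv2.connectedComponentsWithStats(m)
    for i in range(1,k):
        if 150<s[i,4]<3000: print(n,s[i],c[i].round(1))
for uv in((334,165),(364,229),(185,273),(319,180),(349,180),(334,187),(280,220),(280,128),(290,300)): print(uv,onz(b,uv,0).round(3),onz(b,uv,.1).round(3),onz(b,uv,.17).round(3))
E
```

```text
side [358   7  61  21 680] [389.3  16. ]
side [237  54  33  21 554] [252.8  64.2]
side [ 386  114   70   33 1255] [419.2 127.5]
side [284 142  30  31 675] [299.9 156.5]
side [ 200  144   71   81 2847] [232.8 184.6]
side [293 217  12  54 323] [298.2 242.6]
side [436 236  26  51 789] [447.5 258.6]
side [ 518  340   42   45 1470] [541.  361.1]
side [ 438  343   81   58 2437] [479.2 378. ]
side [ 302  386   63   34 1006] [335.7 404.7]
side [360 389  20  31 182] [369.6 403.6]
side [526 411  33   9 198] [541.3 415.9]
top [ 482  140   46   42 1461] [504.2 160.4]
top [ 315  146   36   43 1024] [332.8 165.2]
top [  0 208  28  25 311] [  9.7 220.5]
top [346 213  35  34 857] [363.7 229.1]
top [222 222  29  16 229] [235.9 230.1]
top [143 247  67  53 866] [173.8 275.8]
top [209 253  19  20 235] [217.8 262.1]
top [   0  301  100   50 2812] [ 50.6 323.8]
top [ 16 373  29  47 708] [ 30.  391.4]
top [ 206  377   73   43 2342] [242.3 400.6]
(334, 165) [ 0.601 -0.363  0.   ] [ 0.573 -0.355  0.1  ] [ 0.554 -0.35   0.17 ]
(364, 229) [ 0.48  -0.415  0.   ] [ 0.466 -0.402  0.1  ] [ 0.456 -0.393  0.17 ]
(185, 273) [ 0.4   -0.091  0.   ] [ 0.395 -0.112  0.1  ] [ 0.39  -0.127  0.17 ]
(319, 180) [ 0.572 -0.335  0.   ] [ 0.548 -0.33   0.1  ] [ 0.531 -0.327  0.17 ]
(349, 180) [ 0.572 -0.39   0.   ] [ 0.548 -0.38   0.1  ] [ 0.531 -0.372  0.17 ]
(334, 187) [ 0.559 -0.362  0.   ] [ 0.536 -0.355  0.1  ] [ 0.52  -0.349  0.17 ]
(280, 220) [ 0.497 -0.263  0.   ] [ 0.481 -0.266  0.1  ] [ 0.47  -0.268  0.17 ]
(280, 128) [ 0.674 -0.262  0.   ] [ 0.639 -0.265  0.1  ] [ 0.614 -0.267  0.17 ]
(290, 300) [ 0.353 -0.281  0.   ] [ 0.352 -0.282  0.1  ] [ 0.351 -0.283  0.17 ]
```

View pics/crop1.png

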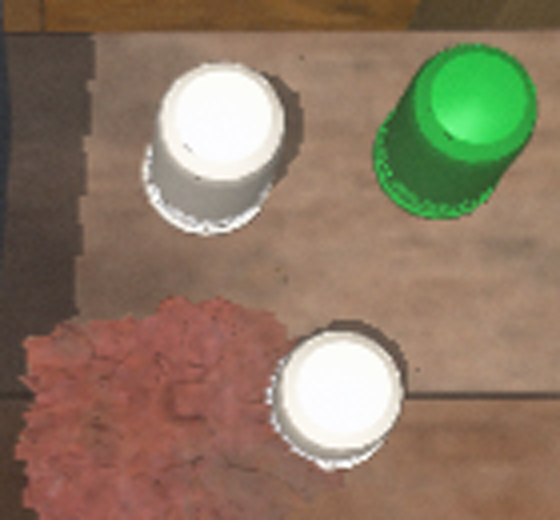

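The crop shows A with a long wall (dome about (335,163), foot bottom at row 188.5) and B short, so A is the tall glass and the green one is a decoy. Next I'll measure the lamp, the cabinet front and the final glass position.

```bash
python3 - <<'E'
from h import *
b=ld('top0'); a=ld('side0')
c=cv2.resize(b['color'][195:320,95:285],None,fx=4,fy=4,interpolation=cv2.INTER_CUBIC)
cv2.imwrite('pics/crop2.png',c)
print('foot',onz(b,(330,188.5),0),onz(b,(315.7,173),0)); print('dome',onz(b,(335.2,163.7),.082))
# dark recess contour
g=cv2.cvtColor(b['color'],cv2.COLOR_BGR2GRAY)
m=np.zeros_like(g);m[235:310,145:225]=(g[235:310,145:225]<75)
hsv=cv2.cvtColor(b['color'],cv2.COLOR_BGR2HSV)
y=(hsv[...,0]>20)&(hsv[...,0]<35)&(hsv[...,1]>150)&(hsv[...,2]>150);y[:240]=0;y[310:]=0
v,u=np.nonzero(y);k=(u>150)&(u<220);uv=(u[k].mean(),v[k].mean());print('LED',uv,onz(b,uv,.02))
n,l,s,cc=cv2.connectedComponentsWithStats(m)
for i in range(1,n):
    if s[i,4]>100:print(s[i],cc[i])
for uv in((107,208),(185,214),(278,220)):print(uv,onz(b,uv,.17))
for uv in((165,234),(240,237)):print(uv,[onz(b,uv,z).round(3) for z in(.15,.08,0)])
print('short',onz(b,(365,227.5),.045))
for P in([.584,-.359,0],[.584,-.359,.1]):print(proj(a,P),proj(b,P))
E
```

```text
foot [ 0.55607474 -0.35505264  0.        ] [ 0.58573407 -0.32897042  0.        ]
dome [ 0.58067959 -0.35878462  0.082     ]
LED (np.float64(183.45901639344262), np.float64(273.0655737704918)) [ 0.39913426 -0.09220126  0.02      ]
[ 163  253   42   43 1164] [183.96477663 274.23539519]
[145 295  80  15 632] [193.13132911 304.11234177]
(107, 208) [ 0.48883741 -0.00443687  0.17      ]
(185, 214) [ 0.47922459 -0.12394579  0.17      ]
(278, 220) [ 0.46967536 -0.2647695   0.17      ]
(165, 234) [array([ 0.451, -0.09 ,  0.15 ]), array([ 0.461, -0.072,  0.08 ]), array([ 0.472, -0.051,  0.   ])]
(240, 237) [array([ 0.447, -0.206,  0.15 ]), array([ 0.456, -0.198,  0.08 ]), array([ 0.466, -0.19 ,  0.   ])]
short [ 0.47649793 -0.41124131  0.045     ]
[[241.95443474 184.74321355]] [[331.91727468 173.80709425]]
[[239.4181252  151.83499788]] [[336.12355898 158.87087883]]
```

View pics/crop2.png

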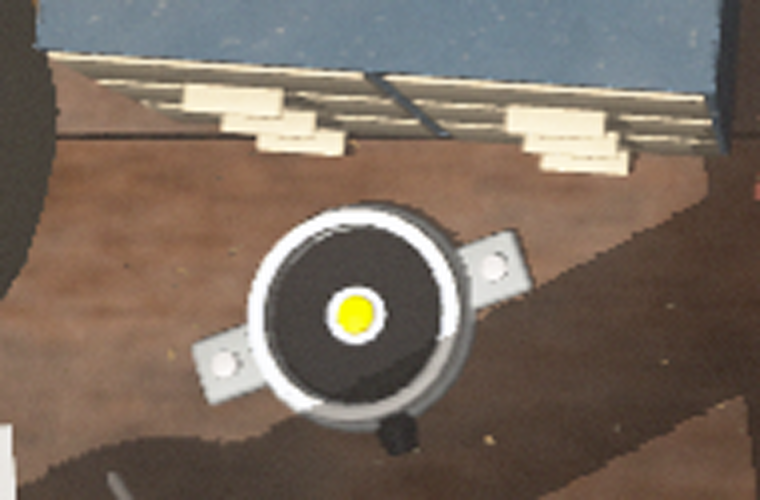

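The crop shows the lamp recess centred near crop (354,313), which is full-image (183.5,273). The drawer handles end about 70 mm beyond it. I'll check the gas cylinder clearance and the transit.

```bash
python3 - <<'E'
from h import *
b=ld('top0'); a=ld('side0')
for z in(.2,.4,.436):print(z,'side',[onz(a,p,z).round(3) for p in((290,305),(215,330),(370,330),(410,390),(168,400))],'top',[onz(b,p,z).round(3) for p in((108,215),(90,150),(100,262),(50,305),(0,318),(50,108))])
print('lamp',onz(b,(183.5,273),.025))
print('grinder',[onz(b,p,.27).round(3) for p in((290,295),(365,285),(470,270),(500,262))])
E
```

```text
0.2 side [array([ 0.475, -0.023,  0.2  ]), array([0.567, 0.019, 0.2  ]), array([0.371, 0.004, 0.2  ]), array([0.323, 0.078, 0.2  ]), array([0.611, 0.111, 0.2  ])] top [array([ 0.473, -0.018,  0.2  ]), array([0.571, 0.015, 0.2  ]), array([ 0.404, -0.011,  0.2  ]), array([0.344, 0.056, 0.2  ]), array([0.326, 0.126, 0.2  ]), array([0.638, 0.08 , 0.2  ])]
0.4 side [array([0.475, 0.065, 0.4  ]), array([0.538, 0.094, 0.4  ]), array([0.404, 0.084, 0.4  ]), array([0.371, 0.135, 0.4  ]), array([0.568, 0.157, 0.4  ])] top [array([ 0.438, -0.092,  0.4  ]), array([ 0.51 , -0.068,  0.4  ]), array([ 0.388, -0.087,  0.4  ]), array([ 0.344, -0.038,  0.4  ]), array([0.331, 0.012, 0.4  ]), array([ 0.558, -0.021,  0.4  ])]
0.436 side [array([0.475, 0.081, 0.436]), array([0.533, 0.107, 0.436]), array([0.41 , 0.098, 0.436]), array([0.38 , 0.145, 0.436]), array([0.561, 0.165, 0.436])] top [array([ 0.432, -0.106,  0.436]), array([ 0.499, -0.083,  0.436]), array([ 0.386, -0.101,  0.436]), array([ 0.344, -0.055,  0.436]), array([ 0.332, -0.008,  0.436]), array([ 0.544, -0.039,  0.436])]
lamp [ 0.39895664 -0.09335621  0.025     ]
grinder [array([ 0.357, -0.284,  0.27 ]), array([ 0.37 , -0.379,  0.27 ]), array([ 0.389, -0.51 ,  0.27 ]), array([ 0.399, -0.548,  0.27 ])]
```

```bash
cat >> h.py <<'E'
from scipy.spatial.transform import Rotation as Ro
def go(x,y,z,yaw=0):
    o=env.get_obs(); R=Ro.from_euler('xyz',o['ee_rot']); d=R.inv().apply(np.array([x,y,z])-o['tool_pos'])*1000
    print('t',round(o['time_s'],2),'tcp',o['tool_pos'].round(4),'rot',o['ee_rot'].round(3),'F',o['contact_force'].round(1),'gap',round(o['finger_gap'],4),'grip',round(o['gripper_force'],1))
    print('delta tool mm',d.round(1),'rotvec',(R.inv()*Ro.from_euler('xyz',[np.pi,0,yaw])).as_rotvec().round(4))
E
python3 -m inch '[[0,0,-35,0,0,0.12,0],[0,0,-35,0,0,0.12,0],[0,0,-30,0,0,0.119,0],[0,0,0,0,0,0,0]]' 45
python3 -c "
from h import *
go(.584,-.359,.33)"
```

```text
time_s: 0.43
tool_pos: [0.1934, -0.5161, 0.3371]
ee_rot: [3.132, -0.002, -0.006]
contact_force: [0.6, -0.7, 0.7]
finger_gap: 0.0851
gripper_force: 0.0
t 0.43 tcp [ 0.1934 -0.5161  0.3371] rot [ 3.132e+00 -2.000e-03 -6.000e-03] F [ 0.6 -0.7  0.7] gap 0.0851 grip 0.0
delta tool mm [ 389.7 -159.5    6.1] rotvec [ 0.01   -0.0015 -0.0059]
```

```bash
python3 -m inch '[[20,-8,0,0,0,0,0],[26,-11,0,0,0,0,0],[28,-11,0,0,0,0,0],[28,-12,0,0,0,0,0],[28,-12,0,0,0,0,0]]' | tail -5 | head -2
python3 -m inch '[[28,-12,0,0,0,0,0],[28,-12,0,0,0,0,0],[28,-12,0,0,0,0,0],[28,-12,0,0,0,0,0],[28,-12,0,0,0,0,0]]' | tail -5 | head -2
python3 -m inch '[[28,-11,0,0,0,0,0],[28,-11,0,0,0,0,0],[24,-10,0,0,0,0,0],[0,0,0,0,0,0,0],[0,0,0,0,0,0,0]]'
python3 -c "
from h import *
go(.584,-.359,.33)
shot('wrist','w1')"
```

```text
tool_pos: [0.3242, -0.4602, 0.3305]
ee_rot: [-3.14, 0.0, 0.0]
tool_pos: [0.4644, -0.4001, 0.3305]
ee_rot: [-3.141, 0.001, 0.001]
time_s: 1.68
tool_pos: [0.544, -0.3683, 0.3299]
ee_rot: [-3.14, 0.002, 0.003]
contact_force: [-0.1, -1.1, -0.5]
finger_gap: 0.0854
gripper_force: 0.0
t 1.68 tcp [ 0.544  -0.3683  0.3299] rot [-3.14e+00  2.00e-03  3.00e-03] F [-0.1 -1.1 -0.5] gap 0.0854 grip 0.0
delta tool mm [40.  -9.2 -0.2] rotvec [-0.0013  0.0015  0.0025]
```

View pics/w1.png

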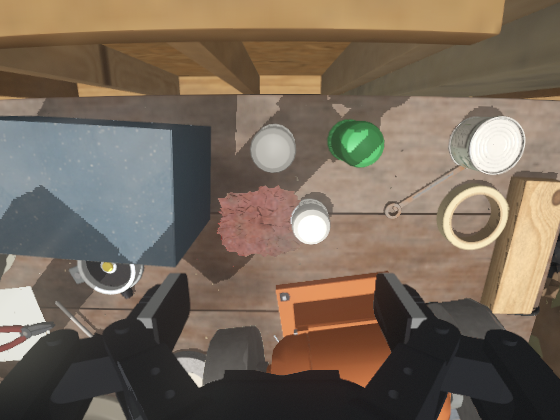

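The wrist view shows the tall glass at (273,148), the short at (311,222), the green at (357,143), and a shelf edge along rows 15–45. I'll triangulate the glass and the shelf edge.

```bash
python3 - <<'E'
from h import *
b=ld('top0');w=ld('w1')
def tri(f,p,g,q):
    o1,d1=ray(f,p);o2,d2=ray(g,q);A=np.c_[d1,-d2];s=np.linalg.lstsq(A,o2-o1,rcond=None)[0]
    return (o1+s[0]*d1).round(4),(o2+s[1]*d2).round(4)
# edges lie along y: intersect in the x-z plane
for rt,rw in((75,42),(75,20),(75,46)):
    o1,d1=ray(b,(280,rt));o2,d2=ray(w,(280,rw));i=[0,2]
    s=np.linalg.solve(np.c_[d1[i],-d2[i]],(o2-o1)[i]);print('shelf',rt,rw,(o1+s[0]*d1)[i].round(3))
g=w['color'][110:185,235:310];hsv=cv2.cvtColor(g,cv2.COLOR_BGR2HSV)
m=((hsv[...,1]<25)&(hsv[...,2]>90)).astype(np.uint8);m=cv2.morphologyEx(m,cv2.MORPH_OPEN,np.ones((3,3)))
n,l,s,c=cv2.connectedComponentsWithStats(m);k=1+s[1:,4].argmax();print(s[k]+[235,110,0,0,0],c[k]+[235,110])
print('w proj',proj(w,[[.584,-.359,0],[.584,-.359,.082],[.584,-.359,.1]]).round(1))
E
python3 - <<'E'
import cv2
f=cv2.imread('pics/w1.png');cv2.imwrite('pics/crop3.png',cv2.resize(f[100:200,190:400],None,fx=3.5,fy=3.5,interpolation=cv2.INTER_CUBIC))
E
```

```text
shelf 75 42 [0.669 0.24 ]
shelf 75 20 [0.7   0.173]
shelf 75 46 [0.664 0.249]
[ 251  124   45   49 1724] [273.07598608 148.02088167]
w proj [[276.  144.6]
 [274.8 149.7]
 [274.4 151.1]]
```

View pics/crop3.png

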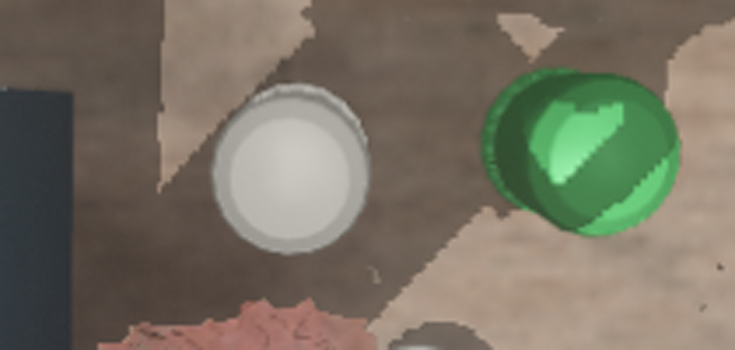

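```bash
python3 -m inch '[[13,-4,10,0,0,0,0],[13,-4,25,0,0,0,0],[13,-3,25,0,0,0,0],[0,0,25,0,0,0,0],[0,0,25,0,0,0,0]]'
python3 -m inch '[[0,0,20,0,0,0,0],[0,0,15,0,0,0,0],[0,0,10,0,0,0,0],[0,0,0,0,0,0,0]]'
python3 -c "
from h import *
go(.583,-.3575,.04)"
```

```text
time_s: 2.15
tool_pos: [0.5822, -0.3579, 0.2192]
ee_rot: [-3.141, 0.001, -0.0]
contact_force: [0.6, -0.3, -0.4]
finger_gap: 0.0853
gripper_force: 0.0
time_s: 2.48
tool_pos: [0.5813, -0.3578, 0.1737]
ee_rot: [-3.139, 0.003, -0.001]
contact_force: [-0.1, 0.0, 0.3]
finger_gap: 0.0855
gripper_force: 0.0
t 2.48 tcp [ 0.5813 -0.3578  0.1737] rot [-3.139e+00  3.000e-03 -1.000e-03] F [-0.1  0.   0.3] gap 0.0855 grip 0.0
delta tool mm [2.200e+00 1.000e-01 1.336e+02] rotvec [-0.0029  0.0033 -0.001 ]
```

```bash
python3 -m inch '[[2,0,15,0,0,0,0],[0,0,18,0,0,0,0],[0,0,18,0,0,0,0],[0,0,18,0,0,0,0],[0,0,15,0,0,0,0]]'
python3 -m inch '[[0,0,15,0,0,0,0],[0,0,15,0,0,0,0],[0,0,12,0,0,0,0],[0,0,7,0,0,0,0],[0,0,0,0,0,0,0]]'
python3 -c "
from h import *
go(.583,-.3575,.04)
shot('wrist','w2')"
```

```text
time_s: 2.9
tool_pos: [0.5843, -0.3584, 0.0922]
ee_rot: [3.141, -0.001, -0.001]
contact_force: [-0.7, 0.6, 0.4]
finger_gap: 0.0856
gripper_force: 0.0
time_s: 3.32
tool_pos: [0.5838, -0.3579, 0.0422]
ee_rot: [-3.14, 0.001, -0.0]
contact_force: [0.2, 0.7, 0.2]
finger_gap: 0.0859
gripper_force: 0.0
t 3.32 tcp [ 0.5838 -0.3579  0.0422] rot [-3.14e+00  1.00e-03 -0.00e+00] F [0.2 0.7 0.2] gap 0.0859 grip 0.0
delta tool mm [-0.8 -0.4  2.2] rotvec [-0.0012  0.0013 -0.0004]
```

View pics/w2.png

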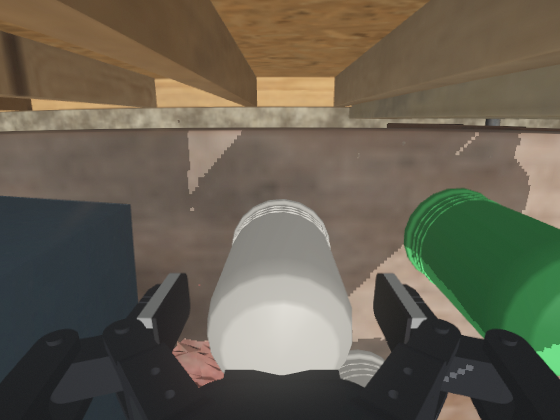

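The glass (columns 210–350) is centred between the pads (185 and 375), clear of the green one. Closing gently.

```bash
python3 -m inch '[[0,0,0,0,0,0,0.2],[0,0,0,0,0,0,0.3],[0,0,0,0,0,0,0.4],[0,0,0,0,0,0,0.5],[0,0,0,0,0,0,0.6]]' 35
python3 -m inch '[[0,0,0,0,0,0,0.6],[0,0,0,0,0,0,0.6],[0,0,0,0,0,0,0.6]]'
```

```text
time_s: 3.78
tool_pos: [0.5846, -0.3583, 0.0446]
ee_rot: [3.14, -0.002, -0.0]
contact_force: [-0.9, 0.2, 5.7]
finger_gap: 0.0554
gripper_force: 37.3
time_s: 4.03
tool_pos: [0.5846, -0.3583, 0.0446]
ee_rot: [3.14, -0.002, -0.0]
contact_force: [-1.1, 1.2, 5.2]
finger_gap: 0.055
gripper_force: 37.3
```

```bash
python3 -m inch '[[0,0,-5,0,0,0,0.6],[0,0,-10,0,0,0,0.6],[0,0,-15,0,0,0,0.6],[0,0,-15,0,0,0,0.6],[0,0,-15,0,0,0,0.6]]'
python3 -m inch '[[0,0,-20,0,0,0,0.6],[0,0,-20,0,0,0,0.6],[0,0,-20,0,0,0,0.6],[0,0,-20,0,0,0,0.6],[0,0,-20,0,0,0,0.6]]'
python3 -m inch '[[0,0,-20,0,0,0,0.6],[0,0,-20,0,0,0,0.6],[0,0,-15,0,0,0,0.6],[0,0,0,0,0,0,0.6],[0,0,0,0,0,0,0.6]]'
python3 -c "
from h import *
go(.399,-.093,.26)"
```

```text
time_s: 4.45
tool_pos: [0.584, -0.358, 0.1044]
ee_rot: [-3.141, 0.0, -0.0]
contact_force: [0.5, -0.4, -2.5]
finger_gap: 0.0554
gripper_force: 37.7
time_s: 4.87
tool_pos: [0.5839, -0.3579, 0.2048]
ee_rot: [-3.141, 0.0, -0.0]
contact_force: [-0.0, -0.2, -2.9]
finger_gap: 0.0555
gripper_force: 37.7
time_s: 5.28
tool_pos: [0.5841, -0.358, 0.2587]
ee_rot: [3.141, -0.001, -0.0]
contact_force: [0.3, -0.4, -2.6]
finger_gap: 0.0556
gripper_force: 37.7
t 5.28 tcp [ 0.5841 -0.358   0.2587] rot [ 3.141e+00 -1.000e-03 -0.000e+00] F [ 0.3 -0.4 -2.6] gap 0.0556 grip 37.7
delta tool mm [-185.1 -265.    -1.6] rotvec [ 0.0006 -0.0007 -0.0002]
```

```bash
python3 -m inch '[[-8,-11,0,0,0,0,0.6],[-13,-19,0,0,0,0,0.6],[-14,-20,0,0,0,0,0.6],[-14,-20,0,0,0,0,0.6],[-14,-20,0,0,0,0,0.6]]'
python3 -m inch '[[-14,-20,0,0,0,0,0.6],[-14,-20,0,0,0,0,0.6],[-14,-20,0,0,0,0,0.6],[-14,-20,0,0,0,0,0.6],[-14,-20,0,0,0,0,0.6]]'
python3 -m inch '[[-14,-20,0,0,0,0,0.6],[-14,-20,0,0,0,0,0.6],[-14,-20,0,0,0,0,0.6],[-10,-15,0,0,0,0,0.6],[0,0,0,0,0,0,0.6]]'
python3 -c "
from h import *
go(.399,-.093,.26)
shot('wrist','w3');shot('top','top3');shot('side','side3')"
```

```text
time_s: 5.7
tool_pos: [0.5199, -0.2667, 0.2566]
ee_rot: [-3.14, 0.002, -0.0]
contact_force: [-0.5, -0.7, -1.2]
finger_gap: 0.0554
gripper_force: 37.8
time_s: 6.12
tool_pos: [0.4498, -0.1666, 0.2569]
ee_rot: [-3.14, 0.002, -0.0]
contact_force: [-0.1, 0.2, -1.6]
finger_gap: 0.0554
gripper_force: 37.8
time_s: 6.53
tool_pos: [0.3968, -0.0903, 0.2574]
ee_rot: [-3.14, 0.002, 0.001]
contact_force: [0.6, -0.1, -1.7]
finger_gap: 0.0551
gripper_force: 37.9
t 6.53 tcp [ 0.3968 -0.0903  0.2574] rot [-3.14e+00  2.00e-03  1.00e-03] F [ 0.6 -0.1 -1.7] gap 0.0551 grip 37.9
delta tool mm [ 2.2  2.7 -2.6] rotvec [-0.0019  0.0025  0.0014]
```

View pics/side3.png

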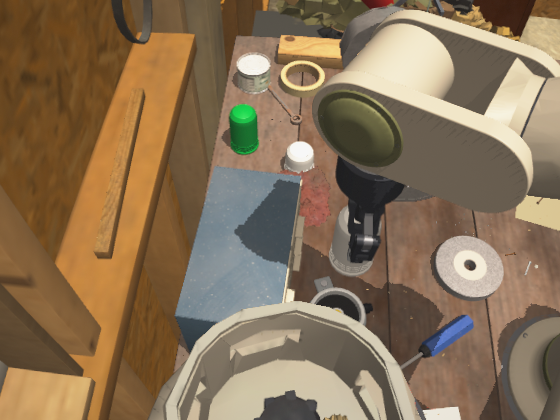

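The glass is held upright, with its lip at about cols 331–374, row 272, above the lamp (338,305). I'll check its offset in the hand numerically.

```bash
python3 - <<'E'
from h import *
a=ld('side3')
t=np.linspace(0,6.28,60)
P=proj(a,np.c_[.3968+.03*np.cos(t),-.0903+.03*np.sin(t),0*t+.2128]);print(P.min(0),P.max(0))
P=proj(a,np.c_[.3968+.03*np.cos(t),-.0903+.03*np.sin(t),0*t+.2128+.007]);print(P.min(0),P.max(0))
P=proj(a,np.c_[.399+.04*np.cos(t),-.093+.04*np.sin(t),0*t+.025]);print('lamp rim',P.min(0),P.max(0))
c=a['color'][190:340,290:400]; cv2.imwrite('pics/crop4.png',cv2.resize(c,None,fx=4,fy=4,interpolation=cv2.INTER_CUBIC))
E
```

```text
[328.84927048 239.71681401] [373.38131266 279.01841596]
[329.32254    237.08423765] [374.22461717 276.60220677]
lamp rim [311.12271907 290.20140284] [359.57763613 335.32939866]
```

View pics/crop4.png

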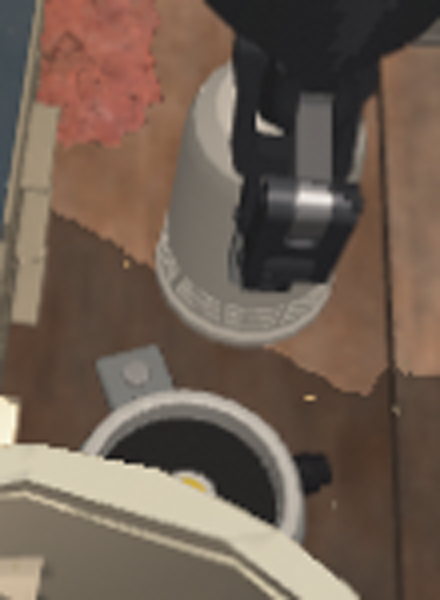

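```bash
python3 -m inch '[[2,3,10,0,0,0,0.6],[0,0,20,0,0,0,0.6],[0,0,20,0,0,0,0.6],[0,0,20,0,0,0,0.6],[0,0,20,0,0,0,0.6]]'
python3 -m inch '[[0,0,20,0,0,0,0.6],[0,0,15,0,0,0,0.6],[0,0,15,0,0,0,0.6],[0,0,10,0,0,0,0.6],[0,0,0,0,0,0,0.6]]'
python3 -c "
from h import *
go(.399,-.093,.068)"
```

```text
time_s: 7.1
tool_pos: [0.4014, -0.0967, 0.1669]
ee_rot: [-3.141, 0.0, -0.001]
contact_force: [-0.4, -0.2, -2.8]
finger_gap: 0.0552
gripper_force: 37.9
time_s: 7.52
tool_pos: [0.4006, -0.0962, 0.1062]
ee_rot: [-3.139, 0.004, -0.001]
contact_force: [-0.9, -0.2, -1.9]
finger_gap: 0.0554
gripper_force: 37.9
t 7.52 tcp [ 0.4006 -0.0962  0.1062] rot [-3.139e+00  4.000e-03 -1.000e-03] F [-0.9 -0.2 -1.9] gap 0.0554 grip 37.9
delta tool mm [-1.5 -3.1 38.2] rotvec [-0.0022  0.0039 -0.001 ]
```

```bash
python3 -m inch '[[-1,-3,8,0,0,0,0.6],[0,0,10,0,0,0,0.6],[0,0,8,0,0,0,0.6],[0,0,6,0,0,0,0.6],[0,0,0,0,0,0,0.6]]'
python3 -m inch '[[0,0,2,0,0,0,0.6],[0,0,0,0,0,0,0.6],[0,0,0,0,0,0,0.6]]'
python3 -c "
from h import *
go(.399,-.093,.058)
b=shot('top','top4')
t=np.linspace(0,6.28,60)
c=shot('side','side4')['color'][190:360,260:420]; c=cv2.resize(c,None,fx=3,fy=3,interpolation=cv2.INTER_CUBIC)
d=cv2.resize(ld('w3')['color'][:,:],None,fx=.4,fy=.4)
e=cv2.resize(b['color'][220:330,130:240],None,fx=3,fy=3)
H=max(c.shape[0],e.shape[0]);o=np.zeros((510,820,3),np.uint8)[:,:800];o[:c.shape[0],:c.shape[1]]=c;o[:300,480:800]=e[:300,:320];cv2.imwrite('pics/m4.png',o)"
```

```text
time_s: 7.93
tool_pos: [0.4002, -0.0933, 0.0757]
ee_rot: [-3.141, 0.001, -0.001]
contact_force: [0.2, 1.2, -2.2]
finger_gap: 0.0551
gripper_force: 37.9
time_s: 8.18
tool_pos: [0.4004, -0.0932, 0.0747]
ee_rot: [3.141, -0.001, -0.0]
contact_force: [-0.3, 0.2, -2.2]
finger_gap: 0.0551
gripper_force: 38.0
t 8.18 tcp [ 0.4004 -0.0932  0.0747] rot [ 3.141e+00 -1.000e-03 -0.000e+00] F [-0.3  0.2 -2.2] gap 0.0551 grip 38.0
delta tool mm [-1.5 -0.2 16.7] rotvec [ 0.0003 -0.0006 -0.0003]
```

View pics/m4.png

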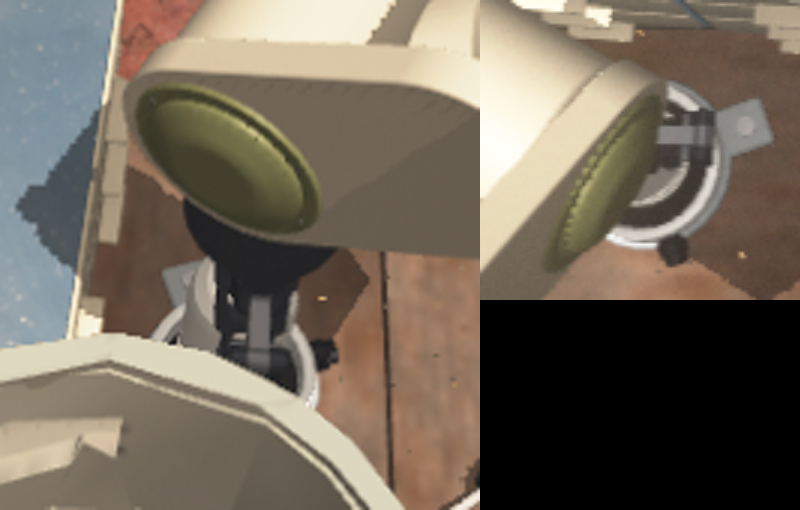

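Both views show the glass inside the ring with dark clearance around it. Lowering slowly while watching the force.

```bash
python3 -m inch '[[-1,0,2,0,0,0,0.6],[0,0,2,0,0,0,0.6],[0,0,2,0,0,0,0.6],[0,0,2,0,0,0,0.6],[0,0,0,0,0,0,0.6]]'|sed -n '2p;4p'
python3 -m inch '[[0,0,2,0,0,0,0.6],[0,0,1,0,0,0,0.6],[0,0,1,0,0,0,0.6],[0,0,0,0,0,0,0.6],[0,0,0,0,0,0,0.6]]'|sed -n '2p;4p'
```

```text
tool_pos: [0.399, -0.0929, 0.0659]
contact_force: [-0.2, -0.0, -1.9]
tool_pos: [0.3992, -0.093, 0.0623]
contact_force: [-0.3, 0.8, -2.0]
```

```bash
python3 -m inch '[[0,0,1,0,0,0,0.6],[0,0,1,0,0,0,0.6],[0,0,1,0,0,0,0.6],[0,0,0,0,0,0,0.6],[0,0,0,0,0,0,0.6]]'|sed -n '2p;4p'
```

```text
tool_pos: [0.3992, -0.093, 0.0593]
contact_force: [0.1, 0.1, -1.8]
```

```bash
python3 -m inch '[[0,0,0.7,0,0,0,0.6],[0,0,0.7,0,0,0,0.6],[0,0,0,0,0,0,0.6],[0,0,0,0,0,0,0.6]]'|sed -n '2p;4p'
python3 -m inch '[[0,0,0.5,0,0,0,0.6],[0,0,0.5,0,0,0,0.6],[0,0,0,0,0,0,0.6],[0,0,0,0,0,0,0.6]]'|sed -n '2p;4p'
```

```text
tool_pos: [0.3993, -0.093, 0.058]
contact_force: [0.0, 0.2, -1.0]
tool_pos: [0.3993, -0.093, 0.057]
contact_force: [-0.7, 0.3, 0.6]
```

Contact: the gasket now carries about the glass's weight. Releasing gently.

```bash
python3 -m inch '[[0,0,0,0,0,0,0.6],[0,0,0,0,0,0,0.6],[0,0,0,0,0,0,0.6]]' 20 | sed -n '2p;4,6p'
python3 -m inch '[[0,0,0,0,0,0,0.3],[0,0,0,0,0,0,0.2],[0,0,0,0,0,0,0.1],[0,0,0,0,0,0,0],[0,0,0,0,0,0,0]]'
python3 -m inch '[[0,0,0,0,0,0,0],[0,0,0,0,0,0,0]]'
```

```text
tool_pos: [0.3993, -0.093, 0.057]
contact_force: [-0.3, 0.2, 0.5]
finger_gap: 0.0553
gripper_force: 38.2
time_s: 10.87
tool_pos: [0.3992, -0.093, 0.0569]
ee_rot: [-3.142, 0.0, -0.0]
contact_force: [-0.1, 0.8, 1.0]
finger_gap: 0.0855
gripper_force: 0.0
time_s: 11.03
tool_pos: [0.3992, -0.093, 0.0569]
ee_rot: [-3.142, 0.0, -0.0]
contact_force: [-0.2, -0.4, 0.1]
finger_gap: 0.0853
gripper_force: 0.0
```

```bash
python3 -m inch '[[0,0,-5,0,0,0,0],[0,0,-10,0,0,0,0],[0,0,-20,0,0,0,0],[0,0,-25,0,0,0,0],[0,0,-25,0,0,0,0]]'|sed -n '2p;4p'
python3 -m inch '[[0,0,-25,0,0,0,0],[0,0,-25,0,0,0,0],[0,0,-25,0,0,0,0],[0,0,-20,0,0,0,0],[0,0,0,0,0,0,0]]'|sed -n '2p;4p'
python3 -m inch '[[0,20,0,0,0,0,0],[0,25,0,0,0,0,0],[0,25,0,0,0,0,0],[0,25,0,0,0,0,0],[0,20,0,0,0,0,0]]'|sed -n '2p;4p'
python3 -m inch '[[0,20,0,0,0,0,0],[0,20,0,0,0,0,0],[0,0,0,0,0,0,0]]'|sed -n '2p;4p'
python3 -c "
from h import *
b=shot('top','top5')['color'];a=shot('side','side5')['color']
o=np.zeros((420,800,3),np.uint8);e=cv2.resize(b[130:270+60,100:400],None,fx=1.6,fy=1.6);o[:e.shape[0],:480]=e
c=cv2.resize(a[130:370,240:400],None,fx=1.75,fy=1.75);o[:c.shape[0],500:500+c.shape[1]]=c;cv2.imwrite('pics/m5.png',o)"
```

```text
tool_pos: [0.3988, -0.0928, 0.1431]
contact_force: [0.4, 0.2, 0.0]
tool_pos: [0.4003, -0.0935, 0.2408]
contact_force: [0.8, 0.6, 0.4]
tool_pos: [0.3988, -0.2094, 0.2366]
contact_force: [-0.6, -0.4, -0.1]
tool_pos: [0.3989, -0.2506, 0.2363]
contact_force: [0.1, 1.2, 0.3]
```

View pics/m5.png

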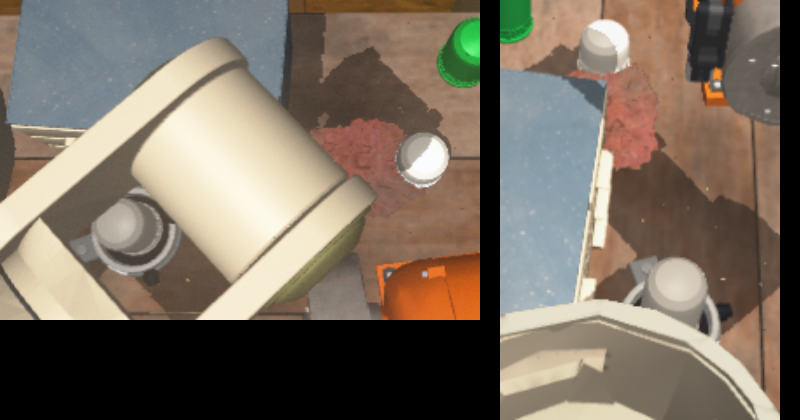

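The tall glass stands upright and centred in the recess: composite (125,228) in the top view and (678,290) in the side view. The short and green glasses are where they were, and the gripper is clear.

```bash
python3 -c "
from cell import env
print(env.job_done())"
```

```text
the job is handed in; nothing more can be done
None
```

The tall glass now stands mouth down on the lamp's gasket, gripped at about 38 N and lowered softly; the short glass was left where it stood, and the job is handed in (no verdict was shown).

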